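# Fetch the hemmed-in centrifuge lid and close its bucket

## Task

Someone left the green centrifuge lid on the reagent station, hemmed in by the red, blue and yellow reagent bottles. Clear all three bottles onto the steel side tray, standing upright, and only then take the lid and seat it fully in the bucket it belongs to, the one with the green ring. When the lid is on, put every bottle back, centred on the pad of its own colour; never knock a bottle over.

Things in the scene. Friction and masses are not known exactly. Their poses are not given: they have to be found in the camera images.
- bottle_red: loose white plastic reagent bottle with a red screw cap and a red band round its body; round, upright, 150 mm tall in all, 160 g nominal. Body 50 mm diameter up to 95 mm, shoulder tapering to a 25 mm neck at 112-122 mm, cap 30 mm diameter from 122 to 150 mm (grip the cap from above, about 137 mm up). Origin: centre of its underside, z up along the bottle.
- bottle_blue: loose white plastic reagent bottle with a blue screw cap and a blue band round its body; round, upright, 150 mm tall in all, 160 g nominal. Body 50 mm diameter up to 95 mm, shoulder tapering to a 25 mm neck at 112-122 mm, cap 30 mm diameter from 122 to 150 mm (grip the cap from above, about 137 mm up). Origin: centre of its underside, z up along the bottle.
- bottle_yellow: loose white plastic reagent bottle with a yellow screw cap and a yellow band round its body; round, upright, 150 mm tall in all, 160 g nominal. Body 50 mm diameter up to 95 mm, shoulder tapering to a 25 mm neck at 112-122 mm, cap 30 mm diameter from 122 to 150 mm (grip the cap from above, about 137 mm up). Origin: centre of its underside, z up along the bottle.
- pad_red: fixed flat round red pad, 58 mm diameter, 3 mm thick, lying on the 6 mm thick grey plate of the reagent station; the place of the red-capped bottle, which stands on it at the start. Origin: centre of the pad's underside, 6 mm above the bench; its top is 3 mm higher (9 mm above the bench).
- pad_blue: fixed flat round blue pad, 58 mm diameter, 3 mm thick, lying on the 6 mm thick grey plate of the reagent station; the place of the blue-capped bottle, which stands on it at the start. Origin: centre of the pad's underside, 6 mm above the bench; its top is 3 mm higher (9 mm above the bench).
- pad_yellow: fixed flat round yellow pad, 58 mm diameter, 3 mm thick, lying on the 6 mm thick grey plate of the reagent station; the place of the yellow-capped bottle, which stands on it at the start. Origin: centre of the pad's underside, 6 mm above the bench; its top is 3 mm higher (9 mm above the bench).
- lid: loose round lid, 120 g: black plug below (42 mm diameter, 12 mm high, its lower 7 mm bevelled to a 30 mm foot), green flange (66 mm diameter, 12 to 18 mm up), black knob (22 mm diameter, 18 to 62 mm up; grip it from above about 50 mm up). Stands plug down on the station plate, a bottle about 66 mm away to its left, right and robot side. Origin: centre of its underside, z up.
- bucket_green: fixed aluminium centrifuge bucket with a green ring round its side and on its rim: 74 mm outside diameter, 60 mm high, open on top with a 54 mm bore 52 mm deep. The green lid's own half: the plug enters with 6 mm to spare all round and the flange comes to rest on the rim, the lid's origin then 48 mm above the bucket's origin. Origin: centre of the bucket's underside, 8 mm above the bench (it stands on a black rubber mat); z up.
- bucket_orange: fixed aluminium centrifuge bucket with an orange ring round its side and on its rim, otherwise the same outside (74 mm diameter, 60 mm high) but with a 37 mm bore that the lid's plug cannot enter. Not the lid's half. Origin: centre of its underside, 8 mm above the bench; z up.
- tray: fixed shallow steel tray on the bench, left or right of the station: 310 mm long along its own x, 140 mm wide along its y, rim 14 mm high, walls and floor 4 mm thick, empty at the start; the side area for the bottles, with room for the three of them in a row along its x at 90 mm spacing. Origin: centre of its underside, on the bench; its floor is 4 mm higher.

How it is judged (in metres and radians):
On the way, in this order (a step that is already met when the one before it is completed fails the run):
1. all three bottles stand upright on the side tray together, the lid still where it was (x of bottle_red in the frame of tray between -0.14 and 0.14 m and y of bottle_red in the frame of tray between -0.055 and 0.055 m and z of each of bottle_red, bottle_blue, bottle_yellow in the frame of tray below 0.01 m and angle between each of bottle_red, bottle_blue, bottle_yellow's own z axis and vertical below 0.12 rad and linear speed of each of bottle_red, bottle_blue, bottle_yellow below 0.03 m/s and x of bottle_blue in the frame of tray between -0.14 and 0.14 m and y of bottle_blue in the frame of tray between -0.055 and 0.055 m and x of bottle_yellow in the frame of tray between -0.14 and 0.14 m and y of bottle_yellow in the frame of tray between -0.055 and 0.055 m and distance of lid from where it was at the start of the episode below 0.04 m), for 0.2 s.
2. the lid is fully seated in the green-ringed bucket while all three bottles still stand on the side tray (horizontal distance between lid and bucket_green below 0.008 m and z of lid in the frame of bucket_green below 0.052 m and angle between lid's own z axis and vertical below 0.1 rad and linear speed of each of lid, bottle_red, bottle_blue, bottle_yellow below 0.03 m/s and x of bottle_red in the frame of tray between -0.14 and 0.14 m and y of bottle_red in the frame of tray between -0.055 and 0.055 m and z of each of bottle_red, bottle_blue, bottle_yellow in the frame of tray below 0.01 m and angle between each of bottle_red, bottle_blue, bottle_yellow's own z axis and vertical below 0.12 rad and x of bottle_blue in the frame of tray between -0.14 and 0.14 m and y of bottle_blue in the frame of tray between -0.055 and 0.055 m and x of bottle_yellow in the frame of tray between -0.14 and 0.14 m and y of bottle_yellow in the frame of tray between -0.055 and 0.055 m), for 0.2 s.
At the end, for the whole second after the job is handed in: Each bottle stands upright (within 0.12 rad) on the pad of its own colour, its centre within 13 mm of the pad's centre; the lid is fully seated in the green-ringed bucket (flange on the rim within 4 mm, within 0.1 rad of level, centre within 8 mm); all released and at rest (horizontal distance between bottle_red and pad_red below 0.013 m and z of bottle_red in the frame of pad_red below 0.008 m and angle between each of bottle_red, bottle_blue, bottle_yellow's own z axis and vertical below 0.12 rad and linear speed of each of bottle_red, bottle_blue, bottle_yellow, lid below 0.03 m/s and horizontal distance between bottle_blue and pad_blue below 0.013 m and z of bottle_blue in the frame of pad_blue below 0.008 m and horizontal distance between bottle_yellow and pad_yellow below 0.013 m and z of bottle_yellow in the frame of pad_yellow below 0.008 m and horizontal distance between lid and bucket_green below 0.008 m and z of lid in the frame of bucket_green below 0.052 m and angle between lid's own z axis and vertical below 0.1 rad); the robot touches nothing.
It fails at once if a bottle is knocked over (tilted more than 0.6 rad) (angle between any of bottle_red, bottle_blue, bottle_yellow's own z axis and vertical above 0.6 rad).
It also fails if it takes over 128 s, if anything falls off the work surface, if the arm or the gripper's body presses on something with over 40 N, if the wrist force passes 120 N, or if a joint passes its speed limit or range.

## Robot

A 6-joint arm with a two-finger parallel gripper is mounted at the origin on the work surface. World frame = base frame: x ahead of the robot, y to its left, z up, the work surface at z = 0. Lengths are in m, angles in degrees, forces in N, time in s.
With the tool pointing down it reaches from about 0.3 to 0.75 m from the base axis. Payload 8.5 kg.
Tool frame: the origin (TCP) lies between the finger pads; the fingertips stand 25 mm ahead of it and the grasp point (between the pads) lies 6 mm ahead of it; x points along the fingers, y is the direction in which the jaws open and shut, and the axes are right-handed (so a half turn about x gives the same grasp; the last joint's range is limited). The gripper opens to 85 mm and grips with 20 to 120 N. Pads are 22 mm wide; open, the fingers measure 114 mm over their backs; the gripper's body (76 mm by 85 mm) begins 54 mm behind the grasp point. The pads swing forward as they close: fully open they stand 13 mm farther back than shut.
Start: joints at [60.888, 21.807, 74.336, -0, 83.858, -12.336], TCP at [0.159, 0.527, 0.256] pointing down, gripper open.
Joint ranges: [-178.18, 178.18], [-50.72, 133.34], [12.68, 142.11], [-81.47, 261.47], [9.98, 163.14], [-165.26, 165.26]. Speed limits (degrees/s): [136.94, 136.94, 180, 180, 180, 180].

## Interface

Orientations are given as a 3x3 rotation matrix whose columns are the frame's x, y, z axes.
In Python, from rig import sensors, get_image, workorder gives the robot as it stands.
- The arm moves only by the tool arm_command, never from a script. Its argument "plan" is a list that holds one entry, the list of rows, each a list of 6 numbers: the shift along the tool's x, y, z in units of 25 mm (1.0 is 25 mm), then the turn, a rotation vector about the tool's x, y, z in units of 6 degrees (1.0 is 6 degrees). In form: [[[dx, dy, dz, ax, ay, az], ...]]. A call has 1 to 10 rows; each row is the pose to reach, as a shift and turn from the pose commanded when the call began, along the tool's axes at that moment; what a row does not reach only later rows make up. A row lasts 1/10 s, in which the tool goes at most 50 mm and 8.59 degrees, less where a joint would pass 70% of its speed; a pose out of reach is approached as far as the arm can. A call with a gripper value outside its range is refused whole. "jaw" is the closure, from 0 (fully open) to 1 (shut), set as the call begins (left out, the last holds). The fingers move at their own pace and stop on an object; "newtons" is the grip in N (left out, the last holds). Time passes only in rows, so rows that repeat a pose let the fingers close. It gives the time, the measured TCP pose, the force and the opening at its end, in the units of the state.
- sensors.observe(): the state, without advancing time (a new reading comes with each control period).
- get_image(name): name is "scene" or "top"; returns a dict with "img" (400x640x3 uint8, red, green, blue), "fx", "fy", "cx", "cy" (pixels), "T" (4x4, takes a point from camera to world coordinates). Camera axes: x right, y up, looking along -z (the intrinsics and any distortion apply to the point x, -y, -z); pixel columns grow to the right and rows downward; lengths in m; the calibration is good to about 2 mm. A picture is of the moment at which its call begins. There is no depth.
- workorder.close_job(): hands the job in, once; it reports no verdict.
The state is a dict: "time_s": time; "q": joint angles; "qvel": joint speeds; "joint_efforts": joint torques, N m; "position": TCP position; "tool_rot": TCP orientation; "ft_force": force on the tool from outside, world axes, zero at the start; "wrist_torque": the same for the moment, N m; "grip_width": finger opening in m.
Only numpy, scipy, OpenCV 4.12 (cv2) and the standard library are available. Lean on these libraries where they do the work, as an engineer would, in place of code of your own. Each camera call takes 0.05 s, during which the arm holds its last target. There are 200 camera calls.

## Working session

There is one attempt and no reset: what is moved stays moved. The work goes in short steps, Python scripts to look and compute and a tool call to move; the robot and the scene stay as the last step left them, time stands still between calls to the robot, and variables do not carry over. Pictures are saved under pics/ and viewed, about 12 in all and at most 16, crops included, and the job is handed in when it is done.

Besides the shell and the picture viewer there is one more tool, called after ">>>" as name(argument=value, ...) on one line, values as JSON. arm_command: Moves the arm, as the interface text tells. Its arguments: {"type":"object","properties":{"plan":{"type":"array","items":{"type":"array","items":{"type":"array","items":{"type":"number"}}}},"jaw":{"type":"number"},"newtons":{"type":"number"}},"required":["plan"]}

```bash
ls; mkdir -p pics; python3 - <<'E'
from rig import sensors,get_image
import cv2,numpy as np
for n in("scene","top"):
    d=get_image(n);cv2.imwrite(f"pics/{n}0.png",d["img"][:,:,::-1]);print(n,d["fx"],d["fy"],d["cx"],d["cy"],np.round(d["T"],4).tolist(),[k for k in d])
s=sensors.observe();print(s)
E
```

```text
pics
scene 406.94409551767137 406.94409551767137 309.18310766279245 194.6472989427126 [[-0.7776, -0.5227, 0.3495, 0.8076], [0.6286, -0.6344, 0.4498, 0.3635], [-0.0134, 0.5695, 0.8219, 0.714], [0.0, 0.0, 0.0, 1.0]] ['img', 'fx', 'fy', 'cx', 'cy', 'T']
top 372.1987472862786 372.1987472862786 320.10624780379214 200.06732392274117 [[0.0198, 0.9985, -0.0513, 0.4942], [-0.9998, 0.0201, 0.0049, -0.0012], [0.0059, 0.0512, 0.9987, 0.8366], [0.0, 0.0, 0.0, 1.0]] ['img', 'fx', 'fy', 'cx', 'cy', 'T']
{'time_s': 0.1, 'q': array([ 6.08866472e+01,  2.18388698e+01,  7.43779387e+01, -2.05270954e-03,
        8.38589782e+01, -1.23336117e+01]), 'qvel': array([ 0.01373761, -0.16911056, -0.15343702,  0.00798288, -0.20690048,
       -0.03134754]), 'joint_efforts': array([ 4.80495873e-03, -4.49220979e+01, -2.31656456e+01, -1.12783050e-04,
        3.63747684e-03,  5.71331066e-05]), 'position': array([0.15866047, 0.52638503, 0.25577175]), 'tool_rot': array([[-6.12437618e-04,  2.88689195e-01,  9.57422672e-01],
       [-1.17294298e-03,  9.57421986e-01, -2.88689738e-01],
       [-9.99999125e-01, -1.29980666e-03, -2.47745276e-04]]), 'ft_force': array([0.23881271, 0.36014656, 0.38849964]), 'wrist_torque': array([-0.01248274,  0.03376372,  0.09309862]), 'grip_width': 0.08562009517322944}
```

View pics/top0.png

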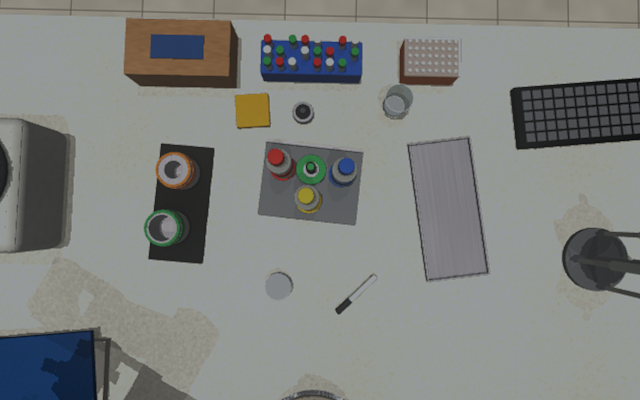

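View pics/scene0.png

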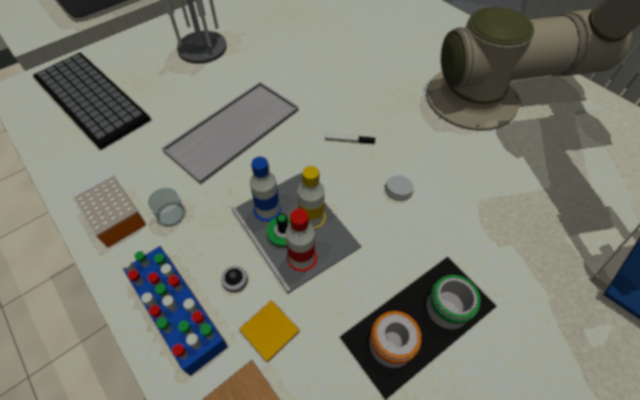

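Top view: red (276,157), blue (346,165) and yellow (306,195) caps around the green lid (311,169). The green bucket is at (165,228), the orange one at (176,170), and the tray at (448,209). The scene view shows the same layout.

```bash
cat > h.py <<'E'
import cv2,numpy as np
from rig import sensors,get_image
def ray(d,u,v):
    T=d["T"];r=T[:3,:3]@np.array([(u-d["cx"])/d["fx"],-(v-d["cy"])/d["fy"],-1.]);return T[:3,3],r
def onz(d,u,v,z):
    o,r=ray(d,u,v);return o+r*(z-o[2])/r[2]
def tri(d1,p1,d2,p2):
    o1,r1=ray(d1,*p1);o2,r2=ray(d2,*p2)
    s=np.linalg.lstsq(np.c_[r1,-r2],o2-o1,rcond=None)[0];a=o1+s[0]*r1;b=o2+s[1]*r2
    return (a+b)/2,np.linalg.norm(a-b)
H=dict(red=[(0,6),(172,180)],green=[(50,80)],blue=[(100,125)],yellow=[(22,33)],orange=[(6,18)])
def blobs(d,c,box,smin=140,vmin=60):
    h=cv2.cvtColor(d["img"],cv2.COLOR_RGB2HSV);m=np.zeros(h.shape[:2],np.uint8)
    for a,b in H[c]: m|=cv2.inRange(h,(a,smin,vmin),(b,255,255))
    x0,y0,x1,y1=box;k=np.zeros_like(m);k[y0:y1,x0:x1]=m[y0:y1,x0:x1]
    n,l,s,ce=cv2.connectedComponentsWithStats(k)
    return [(s[i,4],s[i,:4].tolist(),ce[i].round(1).tolist(),cv2.findNonZero((l==i).astype(np.uint8))) for i in np.argsort(-s[:,4]) if i and s[i,4]>12]
def move(p,yaw=None):
    "rows in tool units to a TCP position p"
    s=sensors.observe();return (s["tool_rot"].T@(np.array(p)-s["position"])/.025).round(2)
E
python3 - <<'E'
from h import *
t=get_image("top");s=get_image("scene")
B=(255,135,365,230);S=(230,150,350,290)
for c in("red","blue","yellow"):
    for d,b,n in((t,B,"t"),(s,S,"s")):
        for a,bb,ce,_ in blobs(d,c,b)[:3]: print(c,n,a,bb,ce,onz(d,*ce,.155).round(4))
for c,box in(("green",(130,190,200,260)),("orange",(140,140,205,200)),("green",(290,150,330,190))):
    for a,bb,ce,pt in blobs(t,c,box,90,40)[:3]:
        (x,y),r=cv2.minEnclosingCircle(pt);print(c,a,bb,(x,y,r),onz(t,x,y,.068).round(4),"z024",onz(t,x,y,.024).round(4))
g=cv2.cvtColor(t["img"],cv2.COLOR_RGB2GRAY)
for q in((409,146),(470,138),(488,272),(427,280)): print("tray",onz(t,*q,.014).round(4))
cv2.imwrite("pics/c1.png",cv2.resize(np.ascontiguousarray(t["img"][125:295,135:365,::-1]),None,fx=3.4,fy=3.4,interpolation=cv2.INTER_CUBIC))
E
```

```text
red t 199 [268, 149, 16, 16] [275.0, 156.4] [0.6081 0.0802 0.155 ]
red t 35 [271, 172, 21, 8] [279.7, 177.0] [0.5702 0.0706 0.155 ]
red s 321 [290, 208, 18, 23] [298.7, 219.5] [0.6133 0.0846 0.155 ]
red s 313 [288, 247, 29, 25] [303.3, 258.6] [0.6505 0.1431 0.155 ]
blue t 191 [339, 158, 15, 16] [346.0, 165.6] [ 0.5938 -0.051   0.155 ]
blue t 28 [329, 167, 6, 18] [330.2, 175.1] [ 0.5756 -0.0222  0.155 ]
blue s 165 [252, 157, 16, 14] [259.2, 163.8] [ 0.5964 -0.0503  0.155 ]
blue s 74 [254, 210, 27, 11] [264.9, 216.3] [0.6518 0.0451 0.155 ]
yellow t 197 [298, 188, 16, 16] [305.4, 195.3] [0.5374 0.0226 0.155 ]
yellow t 67 [298, 196, 23, 17] [312.3, 207.6] [0.5151 0.0095 0.155 ]
yellow s 282 [302, 166, 17, 21] [310.3, 176.0] [0.5438 0.0283 0.155 ]
yellow s 191 [305, 204, 21, 24] [316.7, 213.6] [0.5839 0.0943 0.155 ]
green 319 [144, 209, 39, 38] (163.4670867919922, 227.5626983642578, 19.619163513183594) [0.4707 0.3157 0.068 ] z024 [0.4693 0.3339 0.024 ]
orange 433 [156, 152, 40, 37] (175.2391357421875, 169.8913116455078, 19.960472106933594) [0.5902 0.2963 0.068 ] z024 [0.5957 0.3134 0.024 ]
green 491 [296, 155, 30, 30] (310.38739013671875, 169.4234161376953, 15.052131652832031) [0.597  0.0165 0.068 ] z024 [0.6029 0.0175 0.024 ]
green 43 [307, 163, 7, 7] (310.0, 166.0, 3.6056511402130127) [0.6041 0.0175 0.068 ] z024 [0.6104 0.0185 0.024 ]
tray [ 0.6613 -0.2012  0.014 ]
tray [ 0.6822 -0.3378  0.014 ]
tray [ 0.3857 -0.3771  0.014 ]
tray [ 0.3657 -0.243   0.014 ]
```

View pics/c1.png

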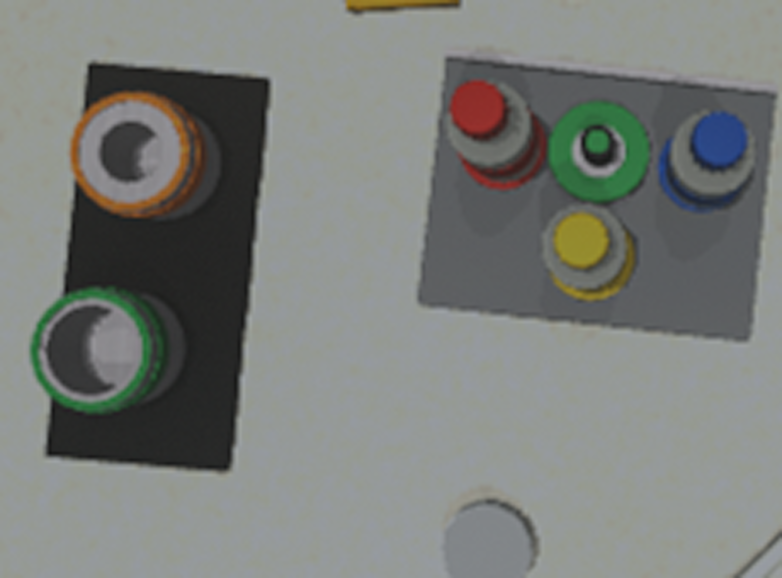

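Measured positions: red (0.608,0.080), blue (0.594,-0.051), yellow (0.538,0.022), lid (0.603,0.0175). The lid–bottle gaps are 63–69 mm, against 66 mm nominal. Tray centre is about (0.524,-0.290). First I travel in and turn the tool so its axes line up with the world.

>>> arm_command(plan=[[[0,-1.1,1.5,-0.28,0,0],[0,-2.2,3,-0.56,0,0],[0,-3.3,4.5,-0.84,0,0],[0,-4.4,6,-1.12,0,0],[0,-5.5,7.5,-1.4,0,0],[0,-6.6,9,-1.68,0,0],[0,-7.7,10.5,-1.96,0,0],[0,-8.8,12,-2.24,0,0],[0,-9.9,13.5,-2.52,0,0],[0,-11,15,-2.8,0,0]]], jaw=0, newtons=40)

```text
time_s: 1.2
position: [0.4392, 0.1533, 0.2564]
tool_rot: [[0.0, -0.001, 1.0], [0.0, 1.0, 0.001], [-1.0, 0.0, 0.0]]
ft_force: [0.5, 0.8, -0.4]
grip_width: 0.0857
```

>>> arm_command(plan=[[[0,-1.6,1.2,0,0,0],[0,-3.2,2.4,0,0,0],[0,-4.8,3.6,0,0,0],[0,-6.4,4.8,0,0,0],[0,-7.7,5.8,0,0,0],[0,-8.2,6.2,0,0,0],[1,-8.2,6.2,0,0,0],[2,-8.2,6.2,0,0,0],[3.4,-8.2,6.2,0,0,0],[4.16,-8.2,6.2,0,0,0]]])

```text
time_s: 2.2
position: [0.5925, -0.0497, 0.1496]
tool_rot: [[-0.004, -0.0, 1.0], [0.001, 1.0, 0.0], [-1.0, 0.001, -0.004]]
ft_force: [0.5, -0.4, -0.3]
grip_width: 0.0851
```

>>> arm_command(plan=[[[0,0,0,0,0,0],[0,0,0,0,0,0],[0,0,0,0,0,0],[0,0,0,0,0,0],[0,0,0,0,0,0],[0,0,0,0,0,0]]], jaw=1)

```text
time_s: 2.8
position: [0.5941, -0.0503, 0.1538]
tool_rot: [[0.003, -0.0, 1.0], [-0.001, 1.0, 0.0], [-1.0, -0.001, 0.003]]
ft_force: [-0.2, -0.8, 6.7]
grip_width: 0.0289
```

>>> arm_command(plan=[[[-0.6,0,0,0,0,0],[-1.6,0,0,0,0,0],[-2.4,0,0,0,0,0],[-2.4,-1,0.1,0,0,0],[-2.4,-2.4,0.2,0,0,0],[-2.4,-3.8,0.3,0,0,0],[-2.4,-5.2,0.4,0,0,0],[-2.4,-6.6,0.5,0,0,0],[-2.4,-8,0.6,0,0,0],[-2.4,-9,0.76,0,0,0]]])

```text
time_s: 3.8
position: [0.6121, -0.277, 0.212]
tool_rot: [[-0.001, 0.001, 1.0], [0.0, 1.0, -0.001], [-1.0, 0.0, -0.001]]
ft_force: [0.3, 0.3, -2.6]
grip_width: 0.0289
```

>>> arm_command(plan=[[[0,0,0,0,0,0],[0,0,0,0,0,0],[0.5,0,0,0,0,0],[1.2,0,0,0,0,0],[1.9,0,0,0,0,0],[2.3,0,0,0,0,0],[2.5,0,0,0,0,0],[2.56,0,0,0,0,0],[2.56,0,0,0,0,0]]])

```text
time_s: 4.7
position: [0.6128, -0.2747, 0.1488]
tool_rot: [[0.001, -0.001, 1.0], [-0.0, 1.0, 0.001], [-1.0, -0.0, 0.001]]
ft_force: [-0.8, 0.3, -1.8]
grip_width: 0.0289
```

```bash
python3 - <<'E'
from h import *
t=get_image("top");s=get_image("scene")
cv2.imwrite("pics/c2.png",np.vstack([t["img"][130:330,240:560],s["img"][60:260,100:420]])[:,:,::-1])
o=sensors.observe();print(o["position"],o["grip_width"],o["ft_force"])
E
```

```text
[ 0.61275145 -0.27479557  0.14881207] 0.029102600632563227 [ 0.66745065  0.70437623 -0.52678807]
```

View pics/c2.png

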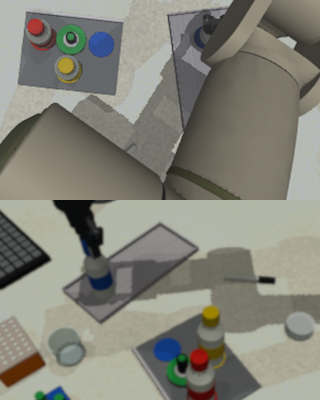

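The blue bottle hangs straight over the tray, touching the floor, and the blue pad shows empty at about (341,173). I release it and go to yellow.

>>> arm_command(plan=[[[0.04,0,0,0,0,0],[0.04,0,0,0,0,0],[0.04,0,0,0,0,0],[0.04,0,0,0,0,0],[-0.6,0,0,0,0,0],[-2,0,0,0,0,0],[-3.6,0,0,0,0,0],[-4.4,0.8,-0.2,0,0,0],[-4.4,2.3,-0.6,0,0,0],[-4.4,3.9,-1,0,0,0]]], jaw=0)

```text
time_s: 5.8
position: [0.5872, -0.1769, 0.2588]
tool_rot: [[0.001, 0.001, 1.0], [-0.001, 1.0, -0.001], [-1.0, -0.001, 0.001]]
ft_force: [1.1, 0.6, -0.3]
grip_width: 0.0852
```

>>> arm_command(plan=[[[0,1.7,-0.4,0,0,0],[0,3.4,-0.8,0,0,0],[0,5.1,-1.3,0,0,0],[0,6.8,-1.7,0,0,0],[0,7.7,-1.9,0,0,0],[0,8,-2,0,0,0],[1,8,-2,0,0,0],[2.6,8,-2,0,0,0],[3.8,8,-2,0,0,0],[4.24,8,-2,0,0,0]]])

```text
time_s: 6.8
position: [0.5366, 0.0219, 0.1497]
tool_rot: [[-0.004, 0.0, 1.0], [0.001, 1.0, -0.0], [-1.0, 0.001, -0.004]]
ft_force: [-0.9, -0.4, -0.2]
grip_width: 0.0854
```

>>> arm_command(plan=[[[0,0,0,0,0,0],[0,0,0,0,0,0],[0,0,0,0,0,0],[0,0,0,0,0,0],[0,0,0,0,0,0],[0,0,0,0,0,0]]], jaw=1)

```text
time_s: 7.4
position: [0.5381, 0.0224, 0.1537]
tool_rot: [[0.003, -0.0, 1.0], [-0.001, 1.0, 0.001], [-1.0, -0.001, 0.003]]
ft_force: [-0.1, -1.0, 7.0]
grip_width: 0.0289
```

>>> arm_command(plan=[[[-0.6,0,0,0,0,0],[-1.6,0,0,0,0,0],[-2.4,0,0,0,0,0],[-2.4,-1,0,0,0,0],[-2.4,-2.6,-0.1,0,0,0],[-2.4,-4.2,-0.2,0,0,0],[-2.4,-5.8,-0.3,0,0,0],[-2.4,-7.4,-0.4,0,0,0],[-2.4,-9,-0.5,0,0,0],[-2.4,-10.6,-0.56,0,0,0]]])

```text
time_s: 8.4
position: [0.5231, -0.2439, 0.2125]
tool_rot: [[-0.0, -0.0, 1.0], [0.0, 1.0, 0.0], [-1.0, 0.0, -0.0]]
ft_force: [1.3, -0.0, -1.8]
grip_width: 0.029
```

>>> arm_command(plan=[[[0,-1.3,0,0,0,0],[0,-1.9,0,0,0,0],[0,-1.9,0,0,0,0],[0.5,-1.9,0,0,0,0],[1.2,-1.9,0,0,0,0],[1.9,-1.9,0,0,0,0],[2.3,-1.9,0,0,0,0],[2.5,-1.9,0,0,0,0],[2.6,-1.9,0,0,0,0],[2.6,-1.9,0,0,0,0]]])

```text
time_s: 9.4
position: [0.5239, -0.289, 0.1488]
tool_rot: [[0.001, -0.001, 1.0], [-0.0, 1.0, 0.001], [-1.0, -0.0, 0.001]]
ft_force: [-1.7, 2.7, 5.9]
grip_width: 0.0292
```

>>> arm_command(plan=[[[0,0,0,0,0,0],[0,0,0,0,0,0],[0,0,0,0,0,0],[0,0,0,0,0,0],[-0.6,0,0,0,0,0],[-2,0,0,0,0,0],[-3.6,0,0,0,0,0],[-4.4,0.8,0.2,0,0,0],[-4.4,2.3,0.5,0,0,0],[-4.4,3.9,0.8,0,0,0]]], jaw=0)

```text
time_s: 10.4
position: [0.5437, -0.1919, 0.2579]
tool_rot: [[0.001, 0.001, 1.0], [-0.001, 1.0, -0.001], [-1.0, -0.001, 0.001]]
ft_force: [0.7, 0.1, -0.2]
grip_width: 0.0856
```

>>> arm_command(plan=[[[0,1.7,0.4,0,0,0],[0,3.4,0.8,0,0,0],[0,5.1,1.2,0,0,0],[0,6.8,1.6,0,0,0],[0,8.5,2,0,0,0],[0,10.1,2.4,0,0,0],[0,10.9,2.56,0,0,0],[1.4,10.9,2.56,0,0,0],[3.2,10.9,2.56,0,0,0],[4.2,10.9,2.56,0,0,0]]])

```text
time_s: 11.4
position: [0.6063, 0.0805, 0.1491]
tool_rot: [[-0.004, -0.001, 1.0], [0.0, 1.0, 0.001], [-1.0, 0.0, -0.004]]
ft_force: [0.5, 1.0, -0.3]
grip_width: 0.0852
```

>>> arm_command(plan=[[[0,0,0,0,0,0],[0,0,0,0,0,0],[0,0,0,0,0,0],[0,0,0,0,0,0],[0,0,0,0,0,0],[0,0,0,0,0,0]]], jaw=1)

```text
time_s: 12.0
position: [0.6082, 0.08, 0.1542]
tool_rot: [[0.004, -0.0, 1.0], [-0.0, 1.0, 0.0], [-1.0, -0.0, 0.004]]
ft_force: [0.2, -0.1, 7.1]
grip_width: 0.029
```

>>> arm_command(plan=[[[-0.6,0,0,0,0,0],[-1.8,0,0,0,0,0],[-3.2,0,0,0,0,0],[-4,-0.4,-0.3,0,0,0],[-4,-1.6,-1.3,0,0,0],[-4,-2.9,-2.4,0,0,0],[-4,-4.2,-3.5,0,0,0],[-4,-5.5,-4.6,0,0,0],[-4,-6.8,-5.7,0,0,0],[-4,-8.2,-6.6,0,0,0]]])

```text
time_s: 13.0
position: [0.4409, -0.1256, 0.2527]
tool_rot: [[0.0, -0.001, 1.0], [-0.0, 1.0, 0.001], [-1.0, -0.0, 0.0]]
ft_force: [-0.1, -1.0, -2.2]
grip_width: 0.0289
```

>>> arm_command(plan=[[[0,-1.6,-0.3,0,0,0],[0,-3.2,-0.36,0,0,0],[0,-4.8,-0.36,0,0,0],[0,-6.2,-0.36,0,0,0],[0,-7,-0.36,0,0,0],[0.6,-7.1,-0.36,0,0,0],[1.8,-7.1,-0.36,0,0,0],[3,-7.1,-0.36,0,0,0],[3.6,-7.1,-0.36,0,0,0],[3.9,-7.1,-0.36,0,0,0]]])

```text
time_s: 14.0
position: [0.4333, -0.3016, 0.1536]
tool_rot: [[-0.002, -0.001, 1.0], [0.002, 1.0, 0.001], [-1.0, 0.002, -0.002]]
ft_force: [-0.7, 0.2, -1.4]
grip_width: 0.0287
```

>>> arm_command(plan=[[[0.15,0,0,0,0,0],[0.3,0,0,0,0,0],[0.3,0,0,0,0,0]]])

```text
time_s: 14.3
position: [0.4342, -0.3027, 0.1493]
tool_rot: [[0.002, -0.001, 1.0], [-0.002, 1.0, 0.001], [-1.0, -0.002, 0.002]]
ft_force: [-2.0, 1.7, 6.8]
grip_width: 0.0288
```

>>> arm_command(plan=[[[0,0,0,0,0,0],[0,0,0,0,0,0],[0,0,0,0,0,0],[0,0,0,0,0,0],[-0.6,0,0,0,0,0],[-2,0,0,0,0,0],[-3.6,0,0,0,0,0],[-4.4,1,0,0,0,0],[-4.4,2.7,0,0,0,0],[-4.4,4.4,0,0,0,0]]], jaw=0)

```text
time_s: 15.3
position: [0.4334, -0.1916, 0.2578]
tool_rot: [[0.001, 0.001, 1.0], [-0.001, 1.0, -0.001], [-1.0, -0.001, 0.001]]
ft_force: [1.0, 0.1, 0.2]
grip_width: 0.0854
```

```bash
python3 - <<'E'
from h import *
t=get_image("top");s=get_image("scene")
cv2.imwrite("pics/c3.png",np.hstack([t["img"][130:290,140:500],s["img"][50:290,130:490][:160*2]][:1]+[])[:,:,::-1] if 0 else np.vstack([t["img"][130:290,140:500],s["img"][50:290,130:490]])[:,:,::-1])
B=(255,135,370,230)
for c in("red","blue","yellow","green"):
    for a,bb,ce,pt in blobs(t,c,B,100,40)[:2]:
        x,y=(cv2.minEnclosingCircle(pt))[0];r=cv2.minEnclosingCircle(pt)[1]
        z=.024 if c=="green" else .009
        print(c,a,bb,"enc",(round(x,1),round(y,1),round(r,1)),onz(t,x,y,z).round(4),"cen",onz(t,*ce,z).round(4),"expR",(.033 if c=="green" else .029)*t["fx"]/(.8366-z))
E
```

```text
red 518 [270, 155, 26, 26] enc (282.4, 167.5, 12.9) [0.6079 0.0805 0.009 ] cen [0.6079 0.0807 0.009 ] expR 13.042247065372258
blue 507 [329, 162, 25, 25] enc (340.9, 174.0, 12.8) [ 0.596  -0.0506  0.009 ] cen [ 0.596  -0.0505  0.009 ] expR 13.042247065372258
yellow 522 [296, 188, 26, 25] enc (308.3, 200.2, 12.9) [0.5359 0.0211 0.009 ] cen [0.5361 0.0211 0.009 ] expR 13.042247065372258
green 477 [296, 155, 30, 30] enc (310.6, 169.2, 14.8) [0.6033 0.017  0.024 ] cen [0.6031 0.0168 0.024 ] expR 15.115134950094996
green 41 [307, 163, 7, 7] enc (310.3, 166.0, 3.4) [0.6104 0.0179 0.024 ] cen [0.6104 0.0181 0.024 ] expR 15.115134950094996
```

View pics/c3.png

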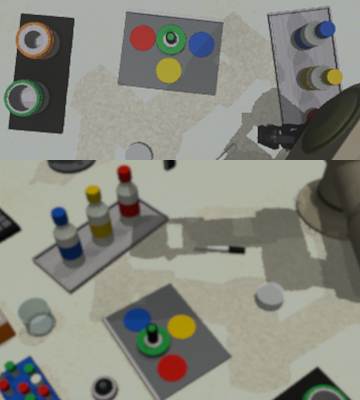

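All three bottles stand in the tray, and the lid has not moved. The pads are now bare: red (0.608,0.0805), blue (0.596,-0.0505), yellow (0.536,0.021), with radii matching the expected 13 px. Next is the lid.

>>> arm_command(plan=[[[0,1.3,1,0,0,0],[0,2.6,2.1,0,0,0],[0,3.9,3.2,0,0,0],[0,5.2,4.3,0,0,0],[0,6.6,5.4,0,0,0],[0,7.8,6.4,0,0,0],[0,8.37,6.78,0,0,0],[1,8.37,6.78,0,0,0],[2.4,8.37,6.78,0,0,0],[3.8,8.37,6.78,0,0,0]]])

```text
time_s: 16.4
position: [0.6029, 0.0162, 0.1614]
tool_rot: [[0.001, -0.0, 1.0], [-0.0, 1.0, 0.0], [-1.0, -0.0, 0.001]]
ft_force: [1.1, -0.9, -0.7]
grip_width: 0.0857
```

>>> arm_command(plan=[[[1,0,0,0,0,0],[2,0,0,0,0,0],[3,0,0,0,0,0],[3.7,0,0,0,0,0],[4,0,0,0,0,0],[4,0,0,0,0,0],[4,0,0,0,0,0]]])

```text
time_s: 17.1
position: [0.6034, 0.0165, 0.0632]
tool_rot: [[0.001, -0.0, 1.0], [-0.0, 1.0, 0.0], [-1.0, -0.0, 0.001]]
ft_force: [0.3, -0.3, 0.1]
grip_width: 0.0853
```

>>> arm_command(plan=[[[0,0,0,0,0,0],[0,0,0,0,0,0],[0,0,0,0,0,0],[0,0,0,0,0,0],[0,0,0,0,0,0],[0,0,0,0,0,0],[0,0,0,0,0,0]]], jaw=1)

```text
time_s: 17.8
position: [0.6031, 0.0169, 0.0626]
tool_rot: [[0.0, -0.0, 1.0], [-0.0, 1.0, 0.0], [-1.0, -0.0, 0.0]]
ft_force: [-0.9, 0.4, 3.8]
grip_width: 0.0209
```

```bash
python3 - <<'E'
from h import *
t=get_image("top");s=get_image("scene");C=[]
for d,box in((t,(130,190,200,260)),(s,(415,260,495,340))):
    h=cv2.cvtColor(d["img"],cv2.COLOR_RGB2HSV);m=cv2.inRange(h,(50,90,40),(80,255,255))
    x0,y0,x1,y1=box;k=np.zeros_like(m);k[y0:y1,x0:x1]=m[y0:y1,x0:x1]
    cs,hi=cv2.findContours(k,cv2.RETR_CCOMP,cv2.CHAIN_APPROX_NONE)
    inn=[c for c,g in zip(cs,hi[0]) if g[3]>=0];c=max(inn,key=cv2.contourArea)
    e=cv2.fitEllipse(c);C.append(e[0]);print(e,onz(d,*e[0],.068).round(4))
    o=max(cs,key=cv2.contourArea);print("outer",cv2.boundingRect(o))
print(tri(t,C[0],s,C[1]))
E
```

```text
((161.18849182128906, 227.55006408691406), (31.590587615966797, 32.27281951904297), 40.26910400390625) [0.4706 0.3204 0.068 ]
outer (144, 209, 40, 38)
((456.93994140625, 295.7354736328125), (35.474266052246094, 43.0806999206543), 127.25679779052734) [0.4726 0.3208 0.068 ]
outer (430, 274, 52, 50)
(array([0.47089834, 0.32099738, 0.06553122]), np.float64(0.0011114107992726686))
```

Bucket rim centre from the top view is (0.4706,0.3204) and from the scene view (0.4726,0.3208). They triangulate to z≈0.066 against 0.068 expected, so they agree. I carry the lid over it.

>>> arm_command(plan=[[[-0.6,0,0,0,0,0],[-1.8,0,0,0,0,0],[-3.2,0,0,0,0,0],[-4,0.3,-0.4,0,0,0],[-4,1.4,-1.3,0,0,0],[-4,2.8,-2.2,0,0,0],[-4,4.2,-3.1,0,0,0],[-4,5.7,-4,0,0,0],[-4,7.2,-4.8,0,0,0],[-4,8.8,-5.29,0,0,0]]])

```text
time_s: 18.9
position: [0.4689, 0.238, 0.1621]
tool_rot: [[-0.001, -0.0, 1.0], [-0.0, 1.0, 0.0], [-1.0, -0.0, -0.001]]
ft_force: [1.0, -0.0, -1.2]
grip_width: 0.0206
```

>>> arm_command(plan=[[[0,1.5,0,0,0,0],[0,2.7,0,0,0,0],[0,3.33,0,0,0,0],[0,3.33,0,0,0,0],[0,3.33,0,0,0,0],[0,3.33,0,0,0,0]]])

```text
time_s: 19.5
position: [0.4708, 0.3189, 0.1622]
tool_rot: [[-0.001, 0.001, 1.0], [-0.001, 1.0, -0.001], [-1.0, -0.001, -0.001]]
ft_force: [0.8, 1.0, -2.0]
grip_width: 0.0209
```

```bash
python3 - <<'E'
from h import *
t=get_image("top");s=get_image("scene");p=sensors.observe();print(p["position"],p["ft_force"],p["grip_width"])
a=np.ascontiguousarray(t["img"][130:330,100:500]);b=np.ascontiguousarray(s["img"][200:400,240:640])
cv2.imwrite("pics/c4.png",cv2.resize(np.vstack([a,b]),None,fx=1.5,fy=1.5)[:,:,::-1])
for a,bb,ce,pt in blobs(s,"green",(400,180,560,340),100,40)[:4]: print(a,bb,ce)
E
```

```text
[0.47086791 0.31900954 0.16237853] [ 0.00405679 -0.29628114 -1.21294287] 0.020544360135173887
1116 [430, 264, 57, 60] [456.5, 296.0]
71 [471, 266, 11, 9] [475.8, 270.1]
```

View pics/c4.png

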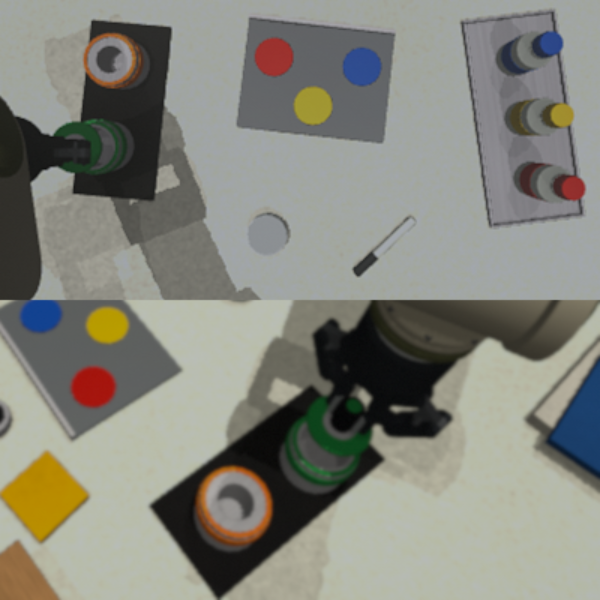

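The lid hangs level over the green bucket, and all three bottles stand upright inside the tray, about (408–474, 158–256) in top-view pixels. Lower the lid.

>>> arm_command(plan=[[[0.3,0.03,0,0,0,0],[0.7,0.03,0,0,0,0],[1.1,0.03,0,0,0,0],[1.5,0.03,0,0,0,0],[1.8,0.03,0,0,0,0],[1.95,0.03,0,0,0,0],[2.04,0.03,0,0,0,0],[2.04,0.03,0,0,0,0]]])

```text
time_s: 20.4
position: [0.4704, 0.3206, 0.1126]
tool_rot: [[0.001, -0.001, 1.0], [-0.0, 1.0, 0.001], [-1.0, -0.0, 0.001]]
ft_force: [-5.6, -3.7, 10.5]
grip_width: 0.021
```

>>> arm_command(plan=[[[0,0,0,0,0,0],[0,0,0,0,0,0],[0,0,0,0,0,0],[0,0,0,0,0,0],[-0.6,0,0,0,0,0],[-2,0,0,0,0,0],[-3.6,0,0,0,0,0],[-5,0,0,0,0,0],[-5.8,-1,0,0,0,0],[-5.8,-2.8,0,0,0,0]]], jaw=0)

```text
time_s: 21.4
position: [0.4713, 0.2517, 0.2591]
tool_rot: [[0.006, -0.004, 1.0], [0.002, 1.0, 0.004], [-1.0, 0.002, 0.006]]
ft_force: [1.4, -0.4, -0.5]
grip_width: 0.0854
```

>>> arm_command(plan=[[[0,-1.8,0,0,0,0],[0,-3.6,0,0,0,0],[0,-5.4,0,0,0,0],[0,-7.2,0,0,0,0],[0,-9,0,0,0,0],[0,-10.4,0,0,0,0],[0,-11,0,0,0,0]]])

```text
time_s: 22.1
position: [0.4707, -0.0269, 0.2563]
tool_rot: [[0.0, 0.002, 1.0], [-0.0, 1.0, -0.002], [-1.0, -0.0, 0.0]]
ft_force: [-0.2, 0.5, 0.4]
grip_width: 0.0852
```

```bash
python3 - <<'E'
from h import *
t=get_image("top");s=get_image("scene")
a=np.ascontiguousarray(t["img"][180:280,110:260]);b=np.ascontiguousarray(s["img"][250:350,380:530])
cv2.imwrite("pics/c5.png",cv2.resize(np.hstack([a,b]),None,fx=2.6,fy=2.6)[:,:,::-1])
for d,box in((t,(130,190,205,260)),(s,(400,230,520,340))):
    for a,bb,ce,pt in blobs(d,"green",box,90,40)[:3]:
        (x,y),r=cv2.minEnclosingCircle(pt);print(a,bb,(x,y,r),onz(d,x,y,.072).round(4))
print(sensors.observe()["position"])
E
```

```text
829 [144, 209, 40, 38] (163.56411743164062, 227.9993133544922, 19.6662540435791) [0.4699 0.3139 0.072 ]
1520 [430, 274, 52, 50] (455.19232177734375, 298.3461608886719, 26.273847579956055) [0.4804 0.3221 0.072 ]
[ 0.47079869 -0.02591357  0.25622305]
```

View pics/c5.png

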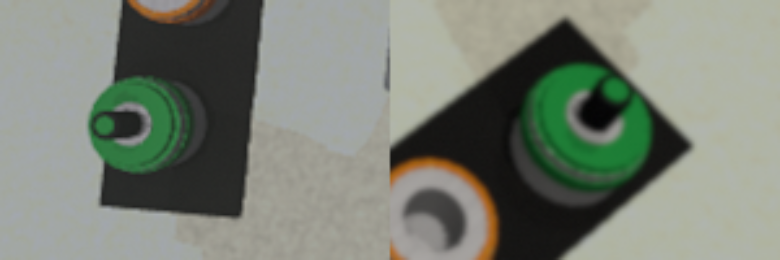

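The lid looks level and concentric with the rim, with the knob top at top-view (149.6,227.7) and scene-view (465.8,285). I check its height by triangulation.

```bash
python3 - <<'E'
from h import *
t=get_image("top");s=get_image("scene")
print(tri(t,(149.6,227.7),s,(465.8,285)),"want .4712 .3205 .118")
for c,b,w in(("blue",(440,130,500,190),(.613,-.276)),("yellow",(440,180,500,240),(.524,-.29)),("red",(440,230,510,290),(.434,-.302))):
    x=blobs(t,c,b)[0];print(c,x[:3],onz(t,*x[2],.150).round(4),w)
E
```

```text
(array([0.47204843, 0.32208771, 0.11510307]), np.float64(0.002171487872208516)) want .4712 .3205 .118
blue (np.int32(182), [460, 151, 15, 16], [466.8, 158.5]) [ 0.6125 -0.2761  0.15  ] (0.613, -0.276)
yellow (np.int32(196), [467, 199, 15, 16], [473.8, 206.3]) [ 0.5237 -0.289   0.15  ] (0.524, -0.29)
red (np.int32(194), [474, 247, 16, 16], [481.4, 255.0]) [ 0.4344 -0.3029  0.15  ] (0.434, -0.302)
```

The lid is seated: the knob is within 2 mm horizontally and 3 mm of the nominal height. The bottles are where I released them. Now I return red.

>>> arm_command(plan=[[[0,-1.4,-0.2,0,0,0],[0,-3.2,-0.5,0,0,0],[0,-5,-0.8,0,0,0],[0,-6.8,-1.1,0,0,0],[0,-8.6,-1.3,0,0,0],[0,-10.3,-1.47,0,0,0],[0,-11.06,-1.47,0,0,0],[1.4,-11.06,-1.47,0,0,0],[3.2,-11.06,-1.47,0,0,0],[4.36,-11.06,-1.47,0,0,0]]])

```text
time_s: 23.3
position: [0.4342, -0.2987, 0.1449]
tool_rot: [[-0.002, -0.002, 1.0], [0.002, 1.0, 0.002], [-1.0, 0.002, -0.002]]
ft_force: [0.2, -0.5, -0.1]
grip_width: 0.0855
```

>>> arm_command(plan=[[[0,0,0,0,0,0],[0,0,0,0,0,0],[0,0,0,0,0,0],[0,0,0,0,0,0],[0,0,0,0,0,0],[0,0,0,0,0,0]]], jaw=1)

```text
time_s: 23.9
position: [0.4348, -0.3015, 0.1491]
tool_rot: [[0.003, -0.0, 1.0], [-0.003, 1.0, 0.0], [-1.0, -0.003, 0.003]]
ft_force: [-0.3, -1.6, 7.6]
grip_width: 0.0286
```

>>> arm_command(plan=[[[-0.6,0,0,0,0,0],[-1.6,0,0,0,0,0],[-2.4,0.3,0,0,0,0],[-2.4,1.4,0,0,0,0],[-2.4,2.8,0.2,0,0,0],[-2.4,4.2,0.8,0,0,0],[-2.4,5.6,1.6,0,0,0],[-2.4,7,2.5,0,0,0],[-2.4,8.4,3.4,0,0,0],[-2.4,9.8,4.3,0,0,0]]])

```text
time_s: 24.9
position: [0.542, -0.054, 0.2077]
tool_rot: [[0.0, -0.0, 1.0], [-0.0, 1.0, 0.0], [-1.0, -0.0, 0.0]]
ft_force: [-0.3, -1.4, -2.2]
grip_width: 0.0288
```

>>> arm_command(plan=[[[0,1.4,0.8,0,0,0],[0,2.8,1.6,0,0,0],[0,4.2,2.3,0,0,0],[0,5.2,2.6,0,0,0],[0,5.5,2.64,0,0,0],[0,5.5,2.64,0,0,0],[0.5,5.5,2.64,0,0,0],[1.2,5.5,2.64,0,0,0],[1.8,5.5,2.64,0,0,0],[2,5.5,2.64,0,0,0]]])

```text
time_s: 25.9
position: [0.6064, 0.0805, 0.1551]
tool_rot: [[-0.004, 0.001, 1.0], [0.0, 1.0, -0.001], [-1.0, 0.0, -0.004]]
ft_force: [-0.5, -0.3, -2.3]
grip_width: 0.029
```

>>> arm_command(plan=[[[0.1,0,0,0,0,0],[0.2,0,0,0,0,0],[0.2,0,0,0,0,0],[0.2,0,0,0,0,0]]])

```text
time_s: 26.3
position: [0.6079, 0.0811, 0.1542]
tool_rot: [[0.003, 0.0, 1.0], [-0.001, 1.0, -0.0], [-1.0, -0.001, 0.003]]
ft_force: [-1.9, -2.0, 4.9]
grip_width: 0.029
```

>>> arm_command(plan=[[[0,0,0,0,0,0],[0,0,0,0,0,0],[0,0,0,0,0,0],[0,0,0,0,0,0],[-0.6,0,0,0,0,0],[-2,0,0,0,0,0],[-3.6,0,0,0,0,0],[-4.2,-1,-0.2,0,0,0],[-4.2,-2.8,-0.6,0,0,0],[-4.2,-4.6,-1,0,0,0]]], jaw=0)

```text
time_s: 27.3
position: [0.5822, -0.0339, 0.2579]
tool_rot: [[0.001, -0.002, 1.0], [-0.0, 1.0, 0.002], [-1.0, -0.0, 0.001]]
ft_force: [0.6, -0.2, -0.3]
grip_width: 0.0855
```

>>> arm_command(plan=[[[0,-1.8,-0.5,0,0,0],[0,-3.6,-0.9,0,0,0],[0,-5.4,-1.3,0,0,0],[0,-7.2,-1.7,0,0,0],[0,-8.9,-2.1,0,0,0],[0,-9.9,-2.36,0,0,0],[0,-10.2,-2.36,0,0,0],[1.4,-10.2,-2.36,0,0,0],[3.2,-10.2,-2.36,0,0,0],[4.36,-10.2,-2.36,0,0,0]]])

```text
time_s: 28.3
position: [0.5232, -0.2867, 0.1457]
tool_rot: [[-0.002, -0.001, 1.0], [0.002, 1.0, 0.001], [-1.0, 0.002, -0.002]]
ft_force: [0.4, -0.8, 0.2]
grip_width: 0.0855
```

>>> arm_command(plan=[[[0,0,0,0,0,0],[0,0,0,0,0,0],[0,0,0,0,0,0],[0,0,0,0,0,0],[0,0,0,0,0,0],[0,0,0,0,0,0]]], jaw=1)

```text
time_s: 28.9
position: [0.5243, -0.2887, 0.1503]
tool_rot: [[0.003, -0.0, 1.0], [-0.003, 1.0, 0.0], [-1.0, -0.003, 0.003]]
ft_force: [0.2, -0.7, 7.5]
grip_width: 0.0285
```

>>> arm_command(plan=[[[-0.6,0,0,0,0,0],[-1.6,0,0,0,0,0],[-2.4,0.3,0,0,0,0],[-2.4,1.4,0,0,0,0],[-2.4,2.9,0.1,0,0,0],[-2.4,4.4,0.2,0,0,0],[-2.4,5.9,0.3,0,0,0],[-2.4,7.4,0.4,0,0,0],[-2.4,8.9,0.47,0,0,0],[-2.4,10.4,0.47,0,0,0]]])

```text
time_s: 29.9
position: [0.5352, -0.0266, 0.2088]
tool_rot: [[0.001, -0.0, 1.0], [-0.0, 1.0, 0.0], [-1.0, -0.0, 0.001]]
ft_force: [0.4, -0.4, -1.9]
grip_width: 0.0287
```

>>> arm_command(plan=[[[0,1.2,0,0,0,0],[0,1.8,0,0,0,0],[0,2,0,0,0,0],[0,2,0,0,0,0],[0.5,2,0,0,0,0],[1.2,2,0,0,0,0],[1.8,2,0,0,0,0],[2,2,0,0,0,0],[2.1,2,0,0,0,0],[2.1,2,0,0,0,0]]])

```text
time_s: 30.9
position: [0.5355, 0.0212, 0.1561]
tool_rot: [[0.0, 0.0, 1.0], [-0.0, 1.0, -0.0], [-1.0, -0.0, 0.0]]
ft_force: [-0.0, 0.3, -1.9]
grip_width: 0.029
```

>>> arm_command(plan=[[[0.05,0,0,0,0,0],[0.1,0,0,0,0,0],[0.1,0,0,0,0,0]]])

```text
time_s: 31.2
position: [0.5361, 0.0215, 0.1553]
tool_rot: [[0.004, -0.0, 1.0], [-0.001, 1.0, 0.0], [-1.0, -0.001, 0.004]]
ft_force: [-2.2, -1.9, 10.3]
grip_width: 0.0288
```

>>> arm_command(plan=[[[0,0,0,0,0,0],[0,0,0,0,0,0],[0,0,0,0,0,0],[0,0,0,0,0,0],[-0.6,0,0,0,0,0],[-2,0,0,0,0,0],[-3.6,0,0,0,0,0],[-4.2,-1,0.2,0,0,0],[-4.2,-2.7,0.6,0,0,0],[-4.2,-4.4,1,0,0,0]]], jaw=0)

```text
time_s: 32.2
position: [0.5605, -0.0891, 0.2591]
tool_rot: [[0.001, -0.002, 1.0], [-0.0, 1.0, 0.002], [-1.0, -0.0, 0.001]]
ft_force: [0.5, 0.3, 0.6]
grip_width: 0.0853
```

>>> arm_command(plan=[[[0,-1.7,0.5,0,0,0],[0,-3.4,1,0,0,0],[0,-5,1.5,0,0,0],[0,-6.5,1.9,0,0,0],[0,-7.3,2.07,0,0,0],[0,-7.46,2.07,0,0,0],[1.4,-7.46,2.07,0,0,0],[3,-7.46,2.07,0,0,0],[4.1,-7.46,2.07,0,0,0],[4.36,-7.46,2.07,0,0,0]]])

```text
time_s: 33.2
position: [0.6109, -0.2728, 0.1461]
tool_rot: [[-0.005, -0.001, 1.0], [0.004, 1.0, 0.001], [-1.0, 0.004, -0.005]]
ft_force: [1.0, 0.5, 0.5]
grip_width: 0.0853
```

>>> arm_command(plan=[[[0,0,0,0,0,0],[0,0,0,0,0,0],[0,0,0,0,0,0],[0,0,0,0,0,0],[0,0,0,0,0,0],[0,0,0,0,0,0]]], jaw=1)

```text
time_s: 33.8
position: [0.6125, -0.2751, 0.1509]
tool_rot: [[0.002, -0.0, 1.0], [-0.002, 1.0, 0.0], [-1.0, -0.002, 0.002]]
ft_force: [0.3, -0.8, 7.2]
grip_width: 0.0292
```

>>> arm_command(plan=[[[-0.6,0,0,0,0,0],[-1.6,0,0,0,0,0],[-2.4,0.3,0,0,0,0],[-2.4,1.4,-0.1,0,0,0],[-2.4,2.9,-0.2,0,0,0],[-2.4,4.4,-0.3,0,0,0],[-2.4,5.9,-0.45,0,0,0],[-2.4,7.4,-0.6,0,0,0],[-2.4,8.6,-0.67,0,0,0],[-2.4,9,-0.67,0,0,0]]])

```text
time_s: 34.8
position: [0.5947, -0.0468, 0.2094]
tool_rot: [[-0.001, -0.003, 1.0], [0.001, 1.0, 0.003], [-1.0, 0.001, -0.001]]
ft_force: [-0.5, -1.0, -1.4]
grip_width: 0.0288
```

>>> arm_command(plan=[[[0,0,0,0,0,0],[0,0,0,0,0,0],[0.5,0,0,0,0,0],[1.2,0,0,0,0,0],[1.8,0,0,0,0,0],[2,0,0,0,0,0],[2.1,0,0,0,0,0],[2.2,0,0,0,0,0],[2.2,0,0,0,0,0]]])

```text
time_s: 35.7
position: [0.5958, -0.0502, 0.1559]
tool_rot: [[0.003, -0.0, 1.0], [-0.001, 1.0, 0.0], [-1.0, -0.001, 0.003]]
ft_force: [-1.3, -0.3, 4.6]
grip_width: 0.029
```

>>> arm_command(plan=[[[0,0,0,0,0,0],[0,0,0,0,0,0],[0,0,0,0,0,0],[0,0,0,0,0,0],[-0.6,0,0,0,0,0],[-2,0,0,0,0,0],[-3.6,0,0,0,0,0],[-4.6,-1,0,0,0,0],[-4.6,-2.8,-0.5,0,0,0],[-4.6,-4.6,-1.5,0,0,0]]], jaw=0)

```text
time_s: 36.7
position: [0.5588, -0.1644, 0.2698]
tool_rot: [[0.002, -0.002, 1.0], [-0.001, 1.0, 0.002], [-1.0, -0.001, 0.002]]
ft_force: [0.3, -1.5, -0.7]
grip_width: 0.0853
```

>>> arm_command(plan=[[[0,-1.5,-0.8,0,0,0],[0,-3,-1.6,0,0,0],[0,-4.5,-2.4,0,0,0],[0,-5.6,-3,0,0,0],[0,-6,-3,0,0,0],[0,-6,-3,0,0,0],[0,-6,-3,0,0,0]]])

```text
time_s: 37.4
position: [0.4842, -0.3125, 0.2693]
tool_rot: [[0.0, -0.001, 1.0], [0.0, 1.0, 0.001], [-1.0, 0.0, 0.0]]
ft_force: [-0.2, -0.3, 0.0]
grip_width: 0.0853
```

```bash
python3 - <<'E'
from h import *
t=get_image("top");s=get_image("scene")
cv2.imwrite("pics/c6.png",cv2.resize(np.vstack([t["img"][130:290,130:430],s["img"][140:340,210:510]]),None,fx=1.6,fy=1.6)[:,:,::-1])
P=dict(red=(.608,.0805),blue=(.596,-.0505),yellow=(.536,.021))
for c in P:
    x=blobs(t,c,(255,135,365,230))[0];w=onz(t,*x[2],.158)[:2];print(c,x[:3],w.round(4),((w-P[c])*1000).round(1),"mm")
E
```

```text
red (np.int32(195), [268, 149, 16, 16], [275.2, 156.9]) [0.6067 0.0795] [-1.3 -1. ] mm
blue (np.int32(195), [338, 157, 16, 16], [345.9, 164.5]) [ 0.5954 -0.0505] [-0.6 -0. ] mm
yellow (np.int32(198), [299, 189, 16, 16], [306.2, 196.7]) [0.5347 0.021 ] [-1.3  0. ] mm
```

View pics/c6.png

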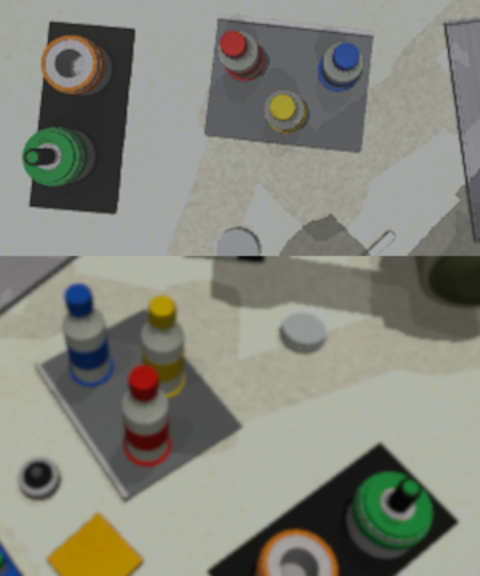

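All three bottles stand upright on their own pads, with caps at (275,157), (346,165) and (306,197), each within 2 mm of the pad centre. The lid is on the green bucket and the arm is clear, so I hand in.

```bash
python3 -c "
from rig import workorder
print(workorder.close_job())"
```

```text
the job is handed in; nothing more can be done
None
```

I moved all three bottles to the steel tray, seated the green lid in the green-ringed bucket, and put each bottle back on its own pad. I handed the job in about 38 s into the 128 s allowed; it reports no verdict.

- **Bottles:** in the last images all three stand upright, with their caps within 2 mm of their pad centres. The limit is 13 mm.
- **Lid:** it sits level and concentric with the rim. By two-view triangulation the knob top came out within 2 mm of the bucket centre. It measured 3 mm lower than nominal, which I put down to calibration error, because the arm's own height at release matched full seating.
- **Robot:** the gripper is open and clear of everything.

No check failed. The largest disagreements between the two cameras were 5–7 mm on the caps at the start. I put those down to the scene camera also seeing the sides of the caps, and used the top camera's values.

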